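Pin the jar's foot and unscrew its tight cap

ROBOT

A 7-joint arm with a two-finger parallel gripper is mounted at the origin on the work surface; the furniture and walls round the work are solid. World frame = base frame: x ahead of the robot, y to its left, z up, the work surface at z = 0. Lengths are in m, angles in rad, forces in N, time in s.
With the tool pointing down it reaches from about 0.425 to 1.025 m from the base axis. Payload 9.4 kg.
Tool frame: the origin (TCP) lies at the very end of the fingers, on their centre line; the grasp point (between the pads) lies 19 mm behind it; z points along the fingers, y is the line along which they close (so a half turn about z gives the same grasp; the last joint's range is limited). The gripper opens to 93 mm and grips with 3 to 60 N. Pads are 15 mm wide; open, the fingers measure 128 mm over their backs; the gripper's body (75 mm by 188 mm) begins 65 mm behind the grasp point.
Start: joints at [1.104, 0.599, -0.003, 1.599, 0.002, 0.943, -0.08], TCP at [0.275, -0.671, 0.219] pointing down, gripper open.
Joint ranges: [-2.57, 2.57], [-0.35, 1.97], [-1.29, 1.29], [0.11, 2.56], [-1.05, 4.19], [0.11, 1.86], [-2.63, 2.63]. Speed limits (rad/s): [2.22, 2.22, 3.01, 3.01, 3.14, 3.14, 3.14].

INTERFACE

Orientations are given as a unit quaternion [w, x, y, z].
In Python, from rig import bot, vision gives the robot as it stands. The module is installed in compiled form; this text tells all that it offers.
- The arm moves only by the tool drive_tool, never from a script. Its argument "rows" is a list of rows, each an object with "slide": the shift along the tool's x, y, z in parts of the range, where 1.0 means 0.5 m, a list of three; "roll": the turn about the tool's z in parts of the range, where 1.0 means pi rad; "claw": the closure, from -1 (fully open) to 1 (shut). A call has 1 to 20 rows; each row is the pose to reach, as a shift and turn from the pose commanded when the call began, along the tool's axes at that moment; what a row does not reach only later rows make up. A row lasts 1/10 s, in which the tool goes at most 50 mm and 8.59 degrees, less where a joint would pass 70% of its speed; a pose out of reach is approached as far as the arm can. A call with a gripper value outside its range is refused whole. The fingers move at their own pace and stop on an object; the grip force is fixed at half the most. Time passes only in rows, so rows that repeat a pose let the fingers close. It gives the time, the measured TCP pose, the force, the opening and the grip force at its end, in the units of the state.
- bot.get_state(): the state, without advancing time (a new reading comes with each control period).
- vision.camera(name): name is "side" or "top" or "wrist"; returns the picture (384x512x3 uint8, blue, green, red); there is no depth.
- vision.camera_model(name): a dict with "intrinsics" (3x3 intrinsics, pixels), "k1" (the pictures are not rectified: a ray, as slopes to the right and down, at radius r is drawn at 1 + k1 r^2 times it, then the intrinsics apply), "extrinsics" (4x4, takes a point from camera to world coordinates). Camera axes: x right, y down, z forward; pixel columns grow to the right and rows downward; lengths in m; the calibration is good to about 2 mm. A picture is of the moment at which its call begins: read the wrist's pose just before it. camera_model takes no time and is no camera call; for the wrist camera it gives the pose at the moment of the call.
- bot.sign_off(): hands the job in; it is judged then, once.
The state is a dict: "t": time; "q": joint angles; "dq": joint speeds; "joint_torque": joint torques, N m; "tool_pos": TCP position; "ee_rot": TCP orientation; "wrist_force": force on the tool from outside, world axes, zero at the start; "moment": the same for the moment, N m; "grip_width": finger opening in m; "finger_force": force on a finger pad.
Only numpy, scipy, OpenCV 4.12 (cv2) and the standard library are available. Lean on these libraries where they do the work, as an engineer would, in place of code of your own. Each camera call takes 0.05 s, during which the arm holds its last target. There are 200 camera calls.

TASK

The tight red screw cap of the amber jar has to come off, but the jar would only spin round. First drop the two steel pins, one by one, through the two holes of the jar's wooden foot, all the way down into the bores of the aluminium block; then unscrew the cap anticlockwise until its threads let go and lift it straight up off the jar. Finish holding the cap in the gripper, level, one to three centimetres above the mouth of the jar, which stays where it is with both pins in; leave the other things on the table alone.

Things in the scene. Friction and masses are not known exactly. Their poses are not given: they have to be found in the camera images.
- block: fixed aluminium block, 100 mm (x) by 220 mm (y) by 36 mm high, with two bores 160 mm apart along its y. Origin at the centre of its underside, z up.
- block_hole0 (a point): centre of the mouth of one of the two bores, in the block's top face (36 mm above the table), z up. The bore is 23 mm wide, bevelled, 30 mm deep and blind. The jar's foot, 12 mm thick, lies over it with a 28 mm hole, centred to within 2 mm, through which the pin goes in from above; a seated pin stands about 43 mm proud of the foot's top.
- block_hole1 (a point): centre of the mouth of one of the two bores, in the block's top face (36 mm above the table), z up. The bore is 23 mm wide, bevelled, 30 mm deep and blind. The jar's foot, 12 mm thick, lies over it with a 28 mm hole, centred to within 2 mm, through which the pin goes in from above; a seated pin stands about 43 mm proud of the foot's top.
- jar: loose amber jar (0.3 kg) fixed upright in the middle of a plywood foot, 76 mm (x) by 208 mm (y) by 12 mm, which lies on the block, long sides parallel. Origin at the centre of the foot's underside, z up along the jar's axis. The jar is 68 mm across up to z = 52 mm, its neck 40 mm. The foot's holes lie at y = +80 and -80 mm.
- jar_mouth (a point): centre of the jar's mouth, the top of the neck, at z = 78 mm in the jar's frame; on it lies a sprung rubber seal 2 mm thick. Three lugs round the neck, 4 to 13 mm below the mouth and 50 mm across, hold the cap.
- cap: red screw cap, 60 mm across, 28 mm high, ribbed, white mark on top pointing along its x; it may be gripped across in any direction. Origin at the centre of its lower edge, z up; screwed on, this lies at z = 62 mm in the jar's frame, and the cap's yaw is 0 to 0.2 rad ahead (anticlockwise seen from above) of the jar's.
- cap_top (a point): centre of the cap's top. The seal presses the cap up with about 25 N, so it turns tightly (0.5 N m; grip it with 35 N or more), at an even height. Turned anticlockwise its lugs come free when its yaw is 0.9 rad ahead of the jar's, and it meets a stop at 1.65 rad; about 1.2 rad is right. It then lifts straight off, clear after 20 mm.
- pin_a: loose plain round steel pin, 20 mm in diameter, 85 mm long, bevelled at its foot; it stands upright on the table at the start. Origin at the centre of its foot, z along the pin to its top (85 mm). The two pins are alike and either may go in either bore. 150 g.
- pin_b: loose plain round steel pin, 20 mm in diameter, 85 mm long, bevelled at its foot; it stands upright on the table at the start. Origin at the centre of its foot, z along the pin to its top (85 mm). The two pins are alike and either may go in either bore. 150 g.
- screw_carton: bystander: closed teal carton of screws, 66x101x55 mm. Origin at the centre of its underside.
- small_carton: bystander: closed brown carton, 50x70x40 mm. Origin at the centre of its underside.
- flange: bystander: turned steel flange with a hub, 90 mm across, 19 mm high, lying flat. Origin at the centre of its underside.
- cutters: bystander: side cutters with red grips, 55x160x13 mm, lying flat. Origin at the centre of its underside.
- screwdriver: bystander: screwdriver with a red handle, 216 mm long, lying flat. Origin at the centre of its underside.
- felt_marker: bystander: white felt marker with a black cap, 128 mm long, lying flat. Origin at the centre of its underside.
- tin: bystander: round green tin, 66 mm across, 49 mm high. Origin at the centre of its underside.
Mind the look-alikes: they are no part of the job. Several things have the shape of the cap; the one meant has the colours described above. What is shaped like the jar but pink or purple is not meant.

How it is judged:
By the outcome, as a careful person would: the job done as asked, in the order asked, and still so for the second after the job is handed in, while the arm keeps its last pose, push and grip.
It also fails if it takes over 72 s, if anything falls off the work surface, if the arm or the gripper's body presses on something with over 40 N, if the wrist force passes 120 N, or if a joint passes its speed limit or range.

## Working session

There is one attempt and no reset: what is moved stays moved. The work goes in short steps, Python scripts to look and compute and a tool call to move; the robot and the scene stay as the last step left them, time stands still between calls to the robot, and variables do not carry over. Pictures are saved under pics/ and viewed, at most 10 in all, crops included, and the job is handed in when it is done.

Besides the shell and the picture viewer there is one more tool, called after "Request:" as name(argument=value, ...), one argument or row to a line, values as JSON. drive_tool: Moves the arm, as the interface text tells. Its arguments: {"type":"object","properties":{"rows":{"type":"array"}},"required":["rows"]}

```bash
mkdir -p pics; python3 - <<'E'
from rig import bot, vision
import cv2, numpy as np
s=bot.get_state(); print({k:np.round(v,3).tolist() for k,v in s.items()})
a=vision.camera('top');b=vision.camera('side');c=vision.camera('wrist')
for n,i in zip(('top','side','wrist'),(a,b,c)):
    cv2.imwrite(f'pics/{n}0.png',i)
    m=vision.camera_model(n);print(n,m['k1'],np.round(m['intrinsics'],1).tolist(),np.round(m['extrinsics'],3).tolist())
cv2.imwrite('pics/top0b.png',cv2.resize(a,(800,600),interpolation=cv2.INTER_CUBIC))
cv2.imwrite('pics/side0b.png',cv2.resize(b,(800,600),interpolation=cv2.INTER_CUBIC))
E
```

```text
{'t': 0.0, 'q': [1.104, 0.6, -0.003, 1.6, 0.002, 0.943, -0.08], 'dq': [0.001, -0.001, 0.001, 0.002, -0.0, 0.001, -0.001], 'joint_torque': [0.001, -76.506, 1.497, -25.234, -0.052, 0.017, 0.0], 'tool_pos': [0.275, -0.67, 0.218], 'ee_rot': [-0.001, 0.981, 0.194, -0.0], 'wrist_force': [0.59, 0.2, -0.638], 'moment': [0.075, 0.024, 0.001], 'finger_force': 0.0, 'grip_width': 0.093}
top -0.008732649045148467 [[365.5, 0.0, 254.3], [0.0, 365.5, 191.7], [0.0, 0.0, 1.0]] [[-0.013, -0.996, 0.086, 0.456], [-1.0, 0.012, -0.014, 0.057], [0.013, -0.086, -0.996, 1.212], [0.0, 0.0, 0.0, 1.0]]
side -0.026387192738557937 [[486.3, 0.0, 248.9], [0.0, 486.3, 181.2], [0.0, 0.0, 1.0]] [[-0.976, -0.126, 0.177, 0.259], [-0.217, 0.545, -0.81, 1.415], [0.006, -0.829, -0.559, 1.012], [0.0, 0.0, 0.0, 1.0]]
wrist 0.020305259822176923 [[343.3, 0.0, 252.8], [0.0, 343.3, 193.4], [0.0, 0.0, 1.0]] [[0.379, -0.89, -0.254, 0.346], [-0.925, -0.365, -0.103, -0.642], [-0.001, 0.274, -0.962, 0.384], [0.0, 0.0, 0.0, 1.0]]
```

View pics/top0b.png

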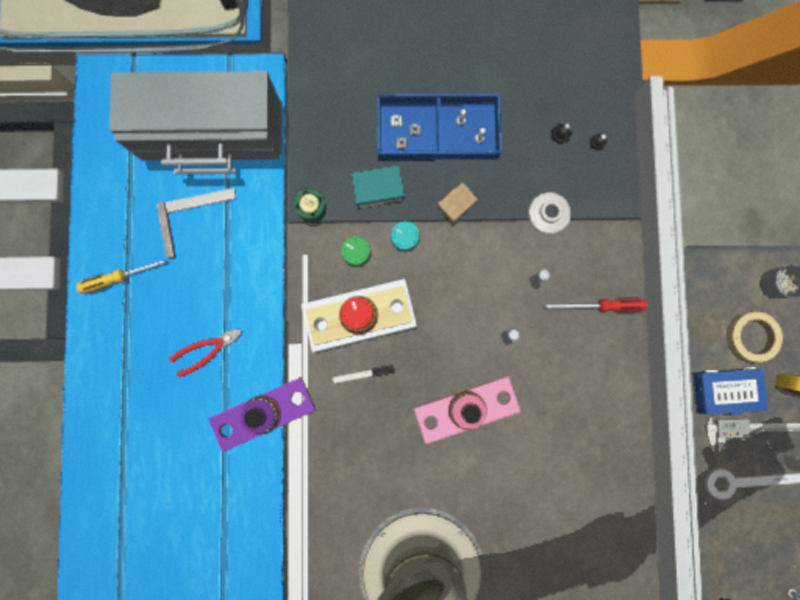

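View pics/side0b.png

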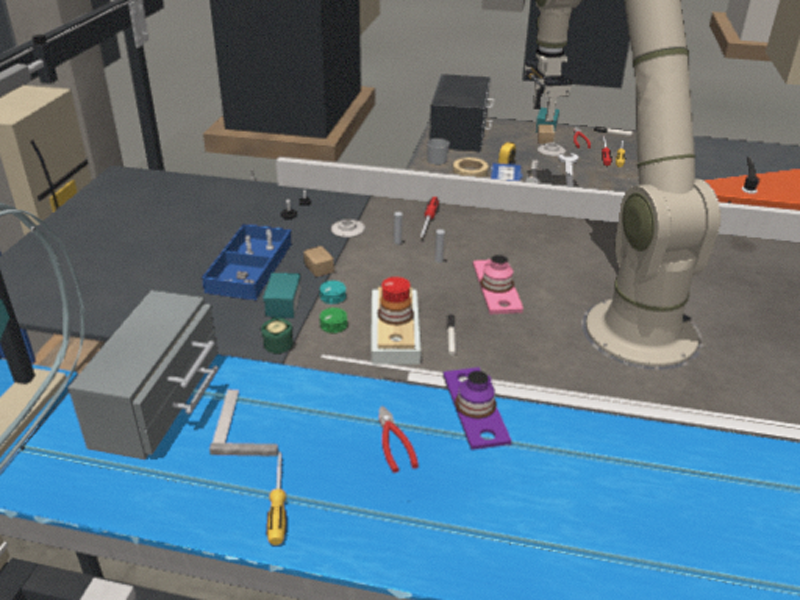

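The red cap is at top (358,314) and side (396,290) in the 800 px pictures. It sits on the amber jar on a wooden foot over the white/aluminium block, with foot holes at (321,324) and (397,306). The look-alikes are the green cap (356,250), the cyan cap (405,236), and the purple (262,416) and pink (468,410) jars. Only the red cap on the amber jar fits the description. The pins stand at (544,275) and (514,336).

```bash
cat > h.py <<'E'
import cv2, numpy as np
from scipy.spatial.transform import Rotation as R
def ray(m,uv):
    K=np.array(m['intrinsics']);p=np.array([(uv[0]-K[0,2])/K[0,0],(uv[1]-K[1,2])/K[1,1]]);q=p.copy()
    for _ in range(20): q=p/(1+m['k1']*(q@q))
    E=np.array(m['extrinsics']);d=E[:3,:3]@np.r_[q,1];return E[:3,3],d/np.linalg.norm(d)
def plane(m,uv,z):
    o,d=ray(m,uv);return o+d*(z-o[2])/d[2]
def tri(ms,uvs):
    A=np.zeros((3,3));b=np.zeros(3);L=[]
    for m,u in zip(ms,uvs):
        o,d=ray(m,u);P=np.eye(3)-np.outer(d,d);A+=P;b+=P@o;L.append((P,o))
    x=np.linalg.solve(A,b);return x,[float(np.linalg.norm(P@(x-o))*1000) for P,o in L]
def proj(m,X):
    E=np.array(m['extrinsics']);c=E[:3,:3].T@(np.array(X)-E[:3,3]);s=c[:2]/c[2];s=s*(1+m['k1']*(s@s))
    K=np.array(m['intrinsics']);return np.array([K[0,0]*s[0]+K[0,2],K[1,1]*s[1]+K[1,2]])
def totool(st,X):  # world point -> tool axes shift
    q=st['ee_rot'];Rm=R.from_quat([q[1],q[2],q[3],q[0]]).as_matrix();return Rm.T@(np.array(X)-np.array(st['tool_pos'])),Rm
def blobs(mask,amin=8):
    n,l,s,c=cv2.connectedComponentsWithStats(mask.astype(np.uint8));return [(s[i,4],np.round(c[i],1),s[i,:4]) for i in range(1,n) if s[i,4]>=amin]
E
python3 - <<'E'
from rig import vision
from h import *
t=cv2.imread('pics/top0.png');s=cv2.imread('pics/side0.png')
mt,ms=vision.camera_model('top'),vision.camera_model('side')
def red(i):
    h=cv2.cvtColor(i,cv2.COLOR_BGR2HSV);return ((h[...,0]<6)|(h[...,0]>174))&(h[...,1]>150)&(h[...,2]>90)
for n,i in (('t',t),('s',s)): print(n,[b for b in blobs(red(i),60)])
def crop(i,x,y,w,k): return cv2.resize(i[y:y+w*3//4,x:x+w],None,fx=k,fy=k,interpolation=cv2.INTER_CUBIC)
a=crop(t,186,150,180,400/180);b=crop(s,195,120,120,400/120)
c=crop(t,310,155,60,400/60);d=crop(s,240,120,60,400/60)
cv2.imwrite('pics/c1.png',np.vstack([np.hstack([x[:300,:400] for x in (a,b)]),np.hstack([x[:300,:400] for x in (c,d)])]))
for u,z in (((348,176),.085),((329,215),.085),((229.4,201.3),.154),((205.4,207.4),.048),((254,196),.048)): print(u,plane(mt,u,z).round(3))
E
```

```text
t [(np.int32(299), array([227.8, 200.3]), array([218, 190,  20,  21], dtype=int32)), (np.int32(172), array([398.1, 195.1]), array([384, 192,  30,   7], dtype=int32)), (np.int32(159), array([126.5, 226.3]), array([109, 217,  33,  24], dtype=int32))]
s [(np.int32(225), array([253.1, 185.2]), array([245, 178,  17,  16], dtype=int32)), (np.int32(199), array([253.5, 284.8]), array([245, 270,  22,  32], dtype=int32))]
(348, 176) [ 0.599 -0.252  0.085]
(329, 215) [ 0.478 -0.189  0.085]
(229.4, 201.3) [0.52  0.114 0.154]
(205.4, 207.4) [0.508 0.197 0.048]
(254, 196) [0.543 0.042 0.048]
```

View pics/c1.png

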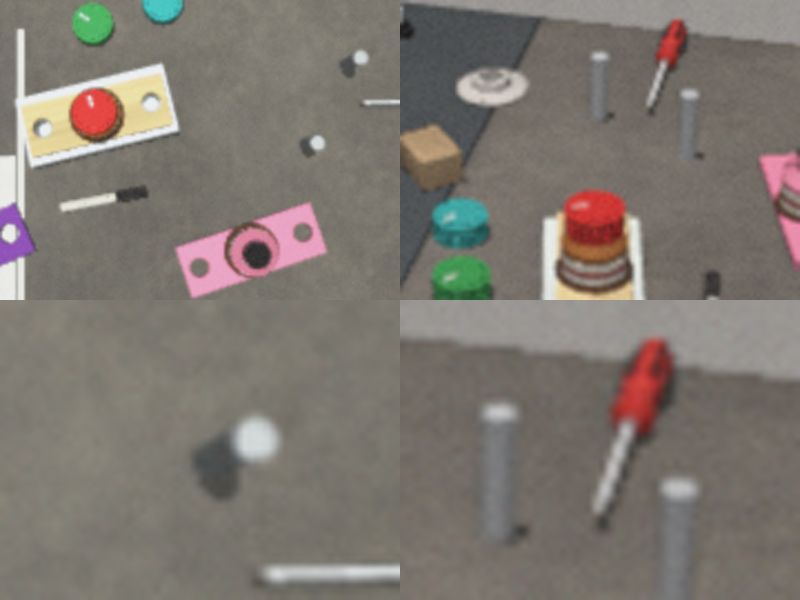

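The crop confirms the red cap on the amber jar, and two plain grey upright pins at top px (348,176) and (329,214).

```bash
python3 - <<'E'
from rig import vision,bot
from h import *
t=cv2.imread('pics/top0.png');s=cv2.imread('pics/side0.png')
mt,ms=vision.camera_model('top'),vision.camera_model('side')
def bright(i,u,r=5,th=165):
    x,y=map(int,u);g=cv2.cvtColor(i,cv2.COLOR_BGR2GRAY)[y-r:y+r+1,x-r:x+r+1].astype(float);w=np.clip(g-th,0,None);yy,xx=np.mgrid[y-r:y+r+1,x-r:x+r+1]
    return np.array([(w*xx).sum(),(w*yy).sum()])/w.sum()
st=bot.get_state()
for n,a,b in (('far',(348,176),(255,137)),('near',(329,214),(282,148))):
    u,v=bright(t,a),bright(s,b,5,150);X,e=tri([mt,ms],[u,v]);print(n,u,v,X.round(4),e,totool(st,X)[0].round(3))
print('cap',tri([mt,ms],[(229.2,201),(253.5,182)]))
E
```

```text
far [347.93204868 175.40365112] [254.41255605 136.43946188] [ 0.6019 -0.2535  0.0788] [0.4605246517934284, 0.46052465179352514] [ 0.461 -0.261  0.139]
near [328.52644836 213.82283795] [281.3982684  147.72294372] [ 0.4825 -0.1885  0.0794] [0.5344570619128063, 0.5344570619127651] [ 0.375 -0.367  0.139]
cap (array([0.52519079, 0.1172954 , 0.11594342]), [1.786878801880222, 1.7868788018800348])
```

Careful with the scale: shifts go in shares of 0.5 m and turns go in shares of pi rad. That gives: 0.375 m is 0.75, -0.367 m is -0.734, -1.4 rad is -0.4456.

Request:
drive_tool(
  rows=[
    {"slide":[0.18,-0.18,0],"roll":-0.1114,"claw":-1},
    {"slide":[0.38,-0.37,0],"roll":-0.2228,"claw":-1},
    {"slide":[0.56,-0.56,0],"roll":-0.3342,"claw":-1},
    {"slide":[0.75,-0.734,0.02],"roll":-0.4456,"claw":-1},
    {"slide":[0.75,-0.734,0.02],"roll":-0.4456,"claw":-1},
    {"slide":[0.75,-0.734,0.02],"roll":-0.4456,"claw":-1},
    {"slide":[0.75,-0.734,0.02],"roll":-0.4456,"claw":-1},
    {"slide":[0.75,-0.734,0.02],"roll":-0.4456,"claw":-1},
    {"slide":[0.75,-0.734,0.02],"roll":-0.4456,"claw":-1},
    {"slide":[0.75,-0.734,0.02],"roll":-0.4456,"claw":-1},
    {"slide":[0.75,-0.734,0.02],"roll":-0.4456,"claw":-1},
    {"slide":[0.75,-0.734,0.02],"roll":-0.4456,"claw":-1},
    {"slide":[0.75,-0.734,0.02],"roll":-0.4456,"claw":-1},
    {"slide":[0.75,-0.734,0.02],"roll":-0.4456,"claw":-1},
    {"slide":[0.75,-0.734,0.02],"roll":-0.4456,"claw":-1},
    {"slide":[0.75,-0.734,0.02],"roll":-0.4456,"claw":-1},
  ],
)

```text
t: 1.75
tool_pos: [0.4824, -0.1897, 0.2086]
ee_rot: [-0.0, 0.626, 0.78, -0.0]
wrist_force: [-0.3, 0.2, 0.2]
grip_width: 0.0927
finger_force: 0.0
```

```bash
python3 - <<'E'
from rig import vision,bot
from h import *
st=bot.get_state();m=vision.camera_model('wrist');w=vision.camera('wrist')
np.save('pics/w1.npy',m,allow_pickle=True);cv2.imwrite('pics/w1.png',w)
print(st['t'],np.round(st['tool_pos'],4),np.round(st['ee_rot'],4),np.round(st['q'],3),np.round(st['wrist_force'],2))
for X in ((.4825,-.1885,.085),(.482,-.188,0),(.543,.042,.048),st['tool_pos']): print(proj(m,X).round(1))
E
```

```text
1.75 [ 0.4824 -0.1897  0.2086] [-0.000e+00  6.263e-01  7.795e-01 -2.000e-04] [ 0.592  0.397 -0.439  2.06   0.248  0.735  0.215] [-0.25  0.21  0.22]
[253.7 184.3]
[253.2 164.7]
[390.8 -87.1]
[253.4 245. ]
```

View pics/w1.png

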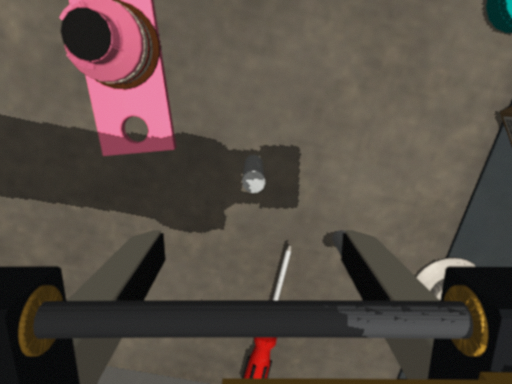

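The pin top shows at (254,182) in the wrist picture, close to the prediction.

```bash
python3 - <<'E'
from rig import vision,bot
from h import *
st=bot.get_state();m=vision.camera_model('wrist');w=cv2.imread('pics/w1.png')
g=cv2.cvtColor(w,cv2.COLOR_BGR2GRAY)[160:200,235:275]
print(g[::3,::3]); 
for th in (90,110,130): 
  B=blobs(g>th,20);print(th,B)
  for b in B: X=plane(m,b[1]+[235,160],.085);print(X.round(4),totool(st,X)[0].round(4))
E
```

```text
[[ 53  53  51  51  59  62  63  62  59  56  52  54  55  54]
 [ 52  52  52  53  61  62  63  63  62  54  54  56  55  54]
 [ 51  53  52  54  61  64  61  60  63  57  51  56  56  55]
 [ 52  51  51  56  62  65  75  65  60  57  54  54  53  53]
 [ 53  53  55  59  81  96 123 102  81  57  50  52  52  51]
 [ 56  54  72  85 101 103  99  98 101  84  51  49  52  52]
 [ 54  56  59  98 109 107 115 140 110 109  68  50  52  55]
 [ 52  53  82 101 173 198 193 201 196 185  99  54  54  52]
 [ 52  53  62  96 105 183 198 199 200 196  88  52  49  51]
 [ 54  55  68 100  99 181 194 198 199 179  53  51  50  49]
 [ 53  51  75  98  96 126 193 190 168  71  51  50  52  49]
 [ 51  51  52  51  53  70  94  81  53  51  51  49  51  49]
 [ 52  53  53  54  52  51  51  51  53  52  52  53  52  51]
 [ 54  53  53  52  52  50  51  51  53  53  52  51  52  49]]
90 [(np.int32(411), array([18.3, 21.9]), array([ 7, 10, 24, 24], dtype=int32))]
[ 0.4818 -0.1863  0.085 ] [0.0033 0.     0.1236]
110 [(np.int32(224), array([20.3, 24.4]), array([10, 18, 20, 15], dtype=int32))]
[ 0.484  -0.1881  0.085 ] [0.0011 0.0018 0.1236]
130 [(np.int32(205), array([20.5, 24.4]), array([11, 18, 19, 15], dtype=int32))]
[ 0.4842 -0.188   0.085 ] [0.0011 0.002  0.1236]
```

Scaled: 0.157 m is 0.314, 0.12 m is 0.24.

Request:
drive_tool(
  rows=[
    {"slide":[0.006,0,0.08],"roll":0,"claw":-1},
    {"slide":[0.006,0,0.16],"roll":0,"claw":-1},
    {"slide":[0.006,0,0.24],"roll":0,"claw":-1},
    {"slide":[0.006,0,0.314],"roll":0,"claw":-1},
    {"slide":[0.006,0,0.314],"roll":0,"claw":-1},
    {"slide":[0.006,0,0.314],"roll":0,"claw":1},
    {"slide":[0.006,0,0.314],"roll":0,"claw":1},
    {"slide":[0.006,0,0.314],"roll":0,"claw":1},
    {"slide":[0.006,0,0.314],"roll":0,"claw":1},
    {"slide":[0.006,0,0.314],"roll":0,"claw":1},
    {"slide":[0.006,0,0.314],"roll":0,"claw":1},
    {"slide":[0.006,0,0.314],"roll":0,"claw":1},
    {"slide":[0.006,0,0.314],"roll":0,"claw":1},
  ],
)

```text
t: 3.1
tool_pos: [0.4822, -0.1857, 0.0516]
ee_rot: [0.0, 0.626, 0.78, -0.0]
wrist_force: [0.1, 0.6, 0.2]
grip_width: 0.0336
finger_force: 0.0
```

Scaled: -0.16 m is -0.32, -0.12 m is -0.24.

Request:
drive_tool(
  rows=[
    {"slide":[0,0,0],"roll":0,"claw":1},
    {"slide":[0,0,0],"roll":0,"claw":1},
    {"slide":[0,0,0],"roll":0,"claw":1},
    {"slide":[0,0,0],"roll":0,"claw":1},
    {"slide":[0,0,-0.08],"roll":0,"claw":1},
    {"slide":[0,0,-0.16],"roll":0,"claw":1},
    {"slide":[0,0,-0.24],"roll":0,"claw":1},
    {"slide":[0,0,-0.32],"roll":0,"claw":1},
    {"slide":[0,0,-0.32],"roll":0,"claw":1},
  ],
)

```text
t: 4.0
tool_pos: [0.4844, -0.1862, 0.2161]
ee_rot: [0.004, 0.626, 0.78, 0.001]
wrist_force: [0.1, 0.5, -0.8]
grip_width: 0.0192
finger_force: 30.0
```

```bash
python3 - <<'E'
from rig import bot
from h import *
st=bot.get_state();print(np.round(st['tool_pos'],4),st['grip_width'],st['finger_force'],np.round(st['q'],3))
print(totool(st,(.543,.042,.21))[0].round(4))
E
```

```text
[ 0.4844 -0.1862  0.2161] 0.019246454879913045 29.997704029083252 [ 0.605  0.387 -0.465  2.055  0.254  0.746  0.202]
[0.2101 0.1066 0.0059]
```

Scaled: 0.21 m is 0.42, 0.2 m is 0.4.

Request:
drive_tool(
  rows=[
    {"slide":[0.08,0.04,0],"roll":0,"claw":1},
    {"slide":[0.16,0.08,0],"roll":0,"claw":1},
    {"slide":[0.24,0.12,0],"roll":0,"claw":1},
    {"slide":[0.32,0.16,0],"roll":0,"claw":1},
    {"slide":[0.4,0.2,0],"roll":0,"claw":1},
    {"slide":[0.42,0.214,0],"roll":0,"claw":1},
    {"slide":[0.42,0.214,0],"roll":0,"claw":1},
    {"slide":[0.42,0.214,0],"roll":0,"claw":1},
  ],
)

```text
t: 4.8
tool_pos: [0.5403, 0.0411, 0.2107]
ee_rot: [-0.0, 0.626, 0.78, -0.001]
wrist_force: [0.2, -0.5, -1.3]
grip_width: 0.0192
finger_force: 30.0
```

```bash
python3 - <<'E'
from rig import vision,bot
from h import *
st=bot.get_state();m=vision.camera_model('wrist');w=vision.camera('wrist')
cv2.imwrite('pics/w2.png',w)
print(st['t'],np.round(st['tool_pos'],4),np.round(st['ee_rot'],4),np.round(st['q'],3),np.round(st['wrist_force'],2))
p=np.array(st['tool_pos'])
for X in ((.543,.042,.048),(.508,.197,.048),(.525,.117,.126),p+[0,0,.034],p-[0,0,.051]): print(proj(m,X).round(1))
E
```

```text
4.8 [0.5403 0.0411 0.2107] [-4.000e-04  6.258e-01  7.800e-01 -1.000e-03] [ 0.166  0.428 -0.476  2.005  0.277  0.773 -0.255] [ 0.21 -0.52 -1.28]
[256.5 175.2]
[256.2  -7.8]
[255.6  92.5]
[253.3 278.2]
[253.5 213. ]
```

View pics/w2.png

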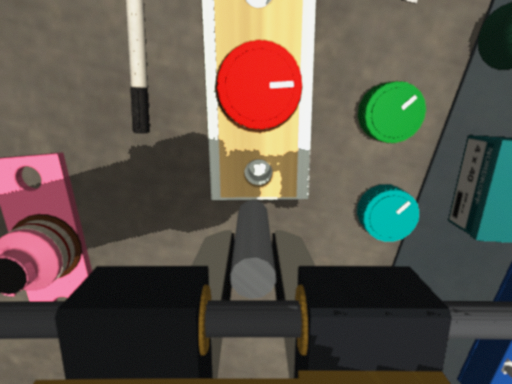

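The wrist view shows the near hole at (258,172), the other hole at (258,0), the cap at (260,85) and the held pin from (253,275) to (253,210). I'll enlarge the hole area.

```bash
python3 - <<'E'
from h import *
w=cv2.imread('pics/w2.png')
a=cv2.resize(w[140:290,205:315],None,fx=4,fy=4,interpolation=cv2.INTER_CUBIC);cv2.imwrite('pics/c2.png',a)
E
```

```text
(no output)
```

View pics/c2.png

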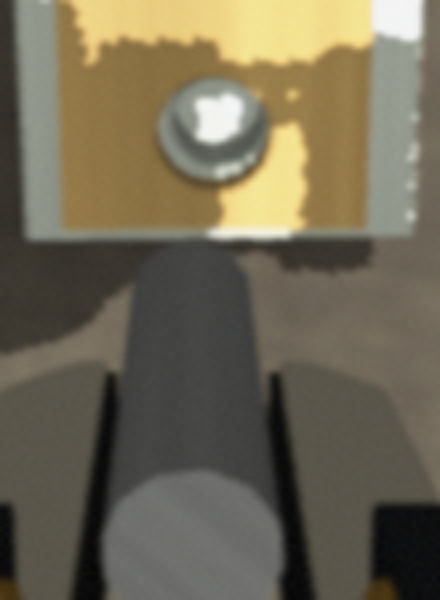

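The foot hole centre is at (258.5,173) and the bore at about (259.2,173.5). The pin hangs upright on the tool's centre line.

```bash
python3 - <<'E'
from rig import vision,bot
from h import *
st=bot.get_state();m=vision.camera_model('wrist');w=cv2.imread('pics/w2.png')
for u,z in (((258.5,173),.048),((259.2,173.5),.036)): X=plane(m,u,z);print(X.round(4),totool(st,X)[0].round(4))
h=cv2.cvtColor(w,cv2.COLOR_BGR2HSV);red=((h[...,0]<6)|(h[...,0]>174))&(h[...,1]>150)
b=[x for x in blobs(red,300)][0];print(b,plane(m,b[1],.126).round(4))
c=(b[2][:2]+b[2][2:]/2);print(c)
t=vision.camera_model('top');ti=cv2.imread('pics/top0.png')
# block outline in top: white/wood fill -> minAreaRect
f=np.array([c-0.0 for c in cv2.findNonZero(((h[...,1]<40)&(h[...,2]>140)).astype(np.uint8))[:,0]],float)
f=f[(f[:,0]>195)&(f[:,0]<325)]
for x0,x1 in ((195,225),(295,325)):
    L=[];
    for y in range(5,135,3):
        r=f[(f[:,1]==y)&(f[:,0]>x0)&(f[:,0]<x1)][:,0]
        if len(r): L.append(plane(m,(r.min() if x0<200 else r.max(),y),.036)[:2])
    L=np.array(L);k=np.polyfit(L[:,1],L[:,0],1);print('edge yaw',-k[0],L[0],L[-1])
E
```

```text
[0.5445 0.0439 0.048 ] [0.0025 0.0052 0.1628]
[0.5461 0.041  0.036 ] [-0.0007  0.0061  0.1748]
(np.int32(5759), array([258.1,  84.7]), array([216,  40,  86,  90], dtype=int32)) [0.5257 0.1218 0.126 ]
[259.  85.]
edge yaw 0.2289578842807923 [0.46286487 0.17928549] [0.48818573 0.06890248]
edge yaw 0.23294829271389372 [0.56084252 0.20071471] [0.58706651 0.09063474]
```

Scaled: 0.097 m is 0.194, 0.06 m is 0.12.

Request:
drive_tool(
  rows=[
    {"slide":[0.002,0.011,0.06],"roll":0,"claw":1},
    {"slide":[0.002,0.011,0.12],"roll":0,"claw":1},
    {"slide":[0.002,0.011,0.18],"roll":0,"claw":1},
    {"slide":[0.002,0.011,0.194],"roll":0,"claw":1},
    {"slide":[0.002,0.011,0.194],"roll":0,"claw":1},
    {"slide":[0.002,0.011,0.194],"roll":0,"claw":1},
  ],
)

```text
t: 5.45
tool_pos: [0.5467, 0.044, 0.1156]
ee_rot: [0.0, 0.626, 0.78, 0.0]
wrist_force: [0.5, -0.1, -0.9]
grip_width: 0.0196
finger_force: 30.0
```

```bash
python3 - <<'E'
from rig import vision,bot
from h import *
st=bot.get_state();m=vision.camera_model('wrist');w=vision.camera('wrist')
cv2.imwrite('pics/w3.png',w);p=np.array(st['tool_pos']);print(st['t'],p.round(4),np.round(st['ee_rot'],4))
for X in (p-[0,0,.051],[*p[:2],.048],[*p[:2],.036]): print(proj(m,X).round(1))
cv2.imwrite('pics/c3.png',cv2.resize(w[130:270,185:325],None,fx=4,fy=4,interpolation=cv2.INTER_CUBIC))
E
```

```text
5.45 [0.5467 0.044  0.1156] [4.000e-04 6.260e-01 7.798e-01 2.000e-04]
[253.2 213. ]
[253.2 205.4]
[253.2 200.5]
```

View pics/c3.png

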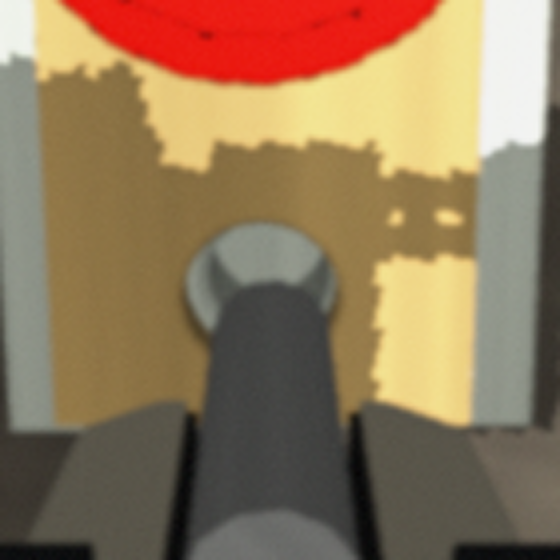

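In the crop the foot hole's centre is at about (260,297) and the bore's at about (267,295), with the pin foot at about (270,300). I'll shift 1 mm in −y and lower gently.

Scaled: 0.032 m is 0.064, -0.001 m is -0.002.

Request:
drive_tool(
  rows=[
    {"slide":[0,-0.002,0.01],"roll":0,"claw":1},
    {"slide":[0,-0.002,0.024],"roll":0,"claw":1},
    {"slide":[0,-0.002,0.036],"roll":0,"claw":1},
    {"slide":[0,-0.002,0.048],"roll":0,"claw":1},
    {"slide":[0,-0.002,0.056],"roll":0,"claw":1},
    {"slide":[0,-0.002,0.064],"roll":0,"claw":1},
    {"slide":[0,-0.002,0.064],"roll":0,"claw":1},
  ],
)

```text
t: 6.2
tool_pos: [0.545, 0.0446, 0.082]
ee_rot: [-0.0, 0.625, 0.78, -0.0]
wrist_force: [0.9, -0.7, -1.1]
grip_width: 0.0196
finger_force: 30.0
```

Scaled: 0.022 m is 0.044, 0.018 m is 0.036.

Request:
drive_tool(
  rows=[
    {"slide":[0,0,0.012],"roll":0,"claw":1},
    {"slide":[0,0,0.024],"roll":0,"claw":1},
    {"slide":[0,0,0.036],"roll":0,"claw":1},
    {"slide":[0,0,0.044],"roll":0,"claw":1},
    {"slide":[0,0,0.044],"roll":0,"claw":1},
  ],
)

```text
t: 6.7
tool_pos: [0.5449, 0.0445, 0.0599]
ee_rot: [-0.0, 0.626, 0.78, -0.0]
wrist_force: [-1.1, 0.4, -1.9]
grip_width: 0.0195
finger_force: 30.0
```

Scaled: -0.301 m is -0.602, -0.25 m is -0.5.

Request:
drive_tool(
  rows=[
    {"slide":[0,0,0],"roll":0,"claw":-1},
    {"slide":[0,0,0],"roll":0,"claw":-1},
    {"slide":[0,0,0],"roll":0,"claw":-1},
    {"slide":[0,0,0],"roll":0,"claw":-1},
    {"slide":[0,0,-0.06],"roll":0,"claw":-1},
    {"slide":[0,0,-0.16],"roll":0,"claw":-1},
    {"slide":[0,0,-0.26],"roll":0,"claw":-1},
    {"slide":[0,0,-0.3],"roll":0,"claw":-1},
    {"slide":[-0.1,0,-0.3],"roll":0,"claw":-1},
    {"slide":[-0.2,0,-0.3],"roll":0,"claw":-1},
    {"slide":[-0.3,-0.01,-0.3],"roll":0,"claw":-1},
    {"slide":[-0.4,-0.02,-0.3],"roll":0,"claw":-1},
    {"slide":[-0.5,-0.02,-0.3],"roll":0,"claw":-1},
    {"slide":[-0.602,-0.02,-0.3],"roll":0,"claw":-1},
    {"slide":[-0.602,-0.02,-0.3],"roll":0,"claw":-1},
    {"slide":[-0.602,-0.02,-0.3],"roll":0,"claw":-1},
    {"slide":[-0.602,-0.02,-0.3],"roll":0,"claw":-1},
  ],
)

```text
t: 8.4
tool_pos: [0.6007, -0.25, 0.2106]
ee_rot: [-0.0, 0.625, 0.781, 0.0]
wrist_force: [-0.6, 0.7, 0.8]
grip_width: 0.0929
finger_force: 0.0
```

```bash
python3 - <<'E'
from rig import vision,bot
from h import *
st=bot.get_state();m=vision.camera_model('wrist');w=vision.camera('wrist')
cv2.imwrite('pics/w4.png',w);p=np.array(st['tool_pos']);print(st['t'],p.round(4),np.round(st['ee_rot'],4),np.round(st['q'],2))
u=proj(m,(.6012,-.2515,.085));print(u);x,y=u.astype(int)
g=cv2.cvtColor(w,cv2.COLOR_BGR2GRAY)[y-24:y+25,x-24:x+25];print(g[::3,::3])
for th in (80,90,150):
  for b in blobs(g>th,100):
    c=b[2][:2]+(b[2][2:]-1)/2+[x-24,y-24];X=plane(m,c,.085);print(th,b,X.round(4),totool(st,X)[0].round(4))
E
```

```text
8.4 [ 0.6007 -0.25    0.2106] [-4.000e-04  6.251e-01  7.806e-01  3.000e-04] [ 0.6   0.55 -0.45  1.77  0.3   0.89  0.24]
[253.39955538 186.96816262]
[[ 54  54  53  53  53  54  60  65  65  67  60  55  55  54  56  54  57]
 [ 53  53  51  54  55  56  63  64  65  66  63  54  54  54  52  53  57]
 [ 51  53  52  51  52  57  63  65  65  67  63  54  54  55  56  57  57]
 [ 49  51  52  51  52  57  63  67  65  65  64  58  55  55  54  58  60]
 [ 53  51  50  50  50  57  64  72  77  71  64  61  54  53  54  55  55]
 [ 51  53  53  51  61  66  96 104 110 112 102  73  54  53  51  53  55]
 [ 51  54  53  54  74  95 142 179 198 203 203 165  55  53  53  54  56]
 [ 48  50  51  52  64 101 157 203 205 208 204 195  72  53  52  53  56]
 [ 48  52  52  52  81 104 105 185 206 207 199 202  82  52  53  52  53]
 [ 49  54  50  53  86 102 106 171 208 200 201 189  61  53  52  53  53]
 [ 51  53  53  50  55  89 107 124 201 197 200 119  52  54  53  51  52]
 [ 52  54  53  51  54  53  78 122 190 174 110  51  53  53  52  51  51]
 [ 55  51  53  51  51  53  54  54  55  48  49  51  51  51  51  51  51]
 [ 53  53  54  53  55  54  55
[... 206 characters left out ...]
 99  99 101 103 104 103  97  98  96  96  97  98]]
80 (np.int32(434), array([24.1, 23.6]), array([12, 13, 25, 23], dtype=int32)) [ 0.6007 -0.2507  0.085 ] [-0.0008 -0.0002  0.1256]
80 (np.int32(275), array([20.2, 45.3]), array([ 0, 41, 49,  8], dtype=int32)) [ 0.6048 -0.2692  0.085 ] [-0.0197 -0.0002  0.1256]
90 (np.int32(395), array([24.3, 23.8]), array([13, 13, 23, 23], dtype=int32)) [ 0.6007 -0.2507  0.085 ] [-0.0008 -0.0002  0.1256]
90 (np.int32(234), array([19.7, 45.6]), array([ 0, 42, 49,  7], dtype=int32)) [ 0.6049 -0.2696  0.085 ] [-0.0202 -0.0002  0.1256]
150 (np.int32(226), array([26.7, 24.4]), array([18, 17, 17, 18], dtype=int32)) [ 0.6027 -0.2517  0.085 ] [-0.0022  0.0016  0.1256]
```

Scaled: 0.159 m is 0.318, -0.001 m is -0.002.

Request:
drive_tool(
  rows=[
    {"slide":[-0.002,0,0.08],"roll":0,"claw":-1},
    {"slide":[-0.002,0,0.16],"roll":0,"claw":-1},
    {"slide":[-0.002,0,0.24],"roll":0,"claw":-1},
    {"slide":[-0.002,0,0.318],"roll":0,"claw":-1},
    {"slide":[-0.002,0,0.318],"roll":0,"claw":1},
    {"slide":[-0.002,0,0.318],"roll":0,"claw":1},
    {"slide":[-0.002,0,0.318],"roll":0,"claw":1},
    {"slide":[-0.002,0,0.318],"roll":0,"claw":1},
    {"slide":[-0.002,0,0.318],"roll":0,"claw":1},
    {"slide":[-0.002,0,0.318],"roll":0,"claw":1},
    {"slide":[-0.002,0,0.318],"roll":0,"claw":1},
    {"slide":[-0.002,0,0.318],"roll":0,"claw":1},
    {"slide":[-0.002,0,0.318],"roll":0,"claw":1},
    {"slide":[-0.002,0,0.318],"roll":0,"claw":1},
    {"slide":[-0.002,0,0.318],"roll":0,"claw":1},
    {"slide":[-0.002,0,0.318],"roll":0,"claw":1},
    {"slide":[-0.002,0,0.318],"roll":0,"claw":1},
  ],
)

```text
t: 10.15
tool_pos: [0.601, -0.2525, 0.0515]
ee_rot: [-0.0, 0.626, 0.78, -0.0]
wrist_force: [-0.6, -0.5, -1.4]
grip_width: 0.0197
finger_force: 30.0
```

Scaled: 0.462 m is 0.924, 0.23 m is 0.46.

Request:
drive_tool(
  rows=[
    {"slide":[0,0,-0.1],"roll":0,"claw":1},
    {"slide":[0,0,-0.2],"roll":0,"claw":1},
    {"slide":[0,0,-0.3],"roll":0,"claw":1},
    {"slide":[0.06,0,-0.34],"roll":0,"claw":1},
    {"slide":[0.16,0,-0.34],"roll":0,"claw":1},
    {"slide":[0.26,0,-0.34],"roll":0,"claw":1},
    {"slide":[0.36,0,-0.34],"roll":0,"claw":1},
    {"slide":[0.46,0,-0.34],"roll":0,"claw":1},
    {"slide":[0.56,0.008,-0.34],"roll":0,"claw":1},
    {"slide":[0.66,0.016,-0.34],"roll":0,"claw":1},
    {"slide":[0.76,0.016,-0.34],"roll":0,"claw":1},
    {"slide":[0.86,0.016,-0.34],"roll":0,"claw":1},
    {"slide":[0.924,0.016,-0.34],"roll":0,"claw":1},
    {"slide":[0.924,0.016,-0.34],"roll":0,"claw":1},
    {"slide":[0.924,0.016,-0.34],"roll":0,"claw":1},
    {"slide":[0.924,0.016,-0.18],"roll":0,"claw":1},
    {"slide":[0.924,0.016,-0.14],"roll":0,"claw":1},
    {"slide":[0.924,0.016,-0.14],"roll":0,"claw":1},
    {"slide":[0.924,0.016,-0.14],"roll":0,"claw":1},
  ],
)

```text
t: 12.05
tool_pos: [0.5085, 0.199, 0.1217]
ee_rot: [-0.0, 0.626, 0.78, -0.001]
wrist_force: [0.4, 1.2, -1.0]
grip_width: 0.0196
finger_force: 30.0
```

```bash
python3 - <<'E'
from rig import vision,bot
from h import *
st=bot.get_state();m=vision.camera_model('wrist');w=vision.camera('wrist')
cv2.imwrite('pics/w5.png',w);p=np.array(st['tool_pos']);print(st['t'],p.round(4),np.round(st['ee_rot'],4),np.round(st['q'],2),np.round(st['wrist_force'],1))
for X in (p-[0,0,.051],[*p[:2],.048],[*p[:2],.036]): print(proj(m,X).round(1))
cv2.imwrite('pics/c5.png',cv2.resize(w[130:270,185:325],None,fx=4,fy=4,interpolation=cv2.INTER_CUBIC))
E
```

```text
12.05 [0.5085 0.199  0.1217] [-4.000e-04  6.261e-01  7.797e-01 -1.100e-03] [-0.17  0.55 -0.44  2.08  0.41  0.6  -0.68] [ 0.4  1.2 -1. ]
[253.5 213. ]
[253.5 202.8]
[253.6 198. ]
```

View pics/c5.png

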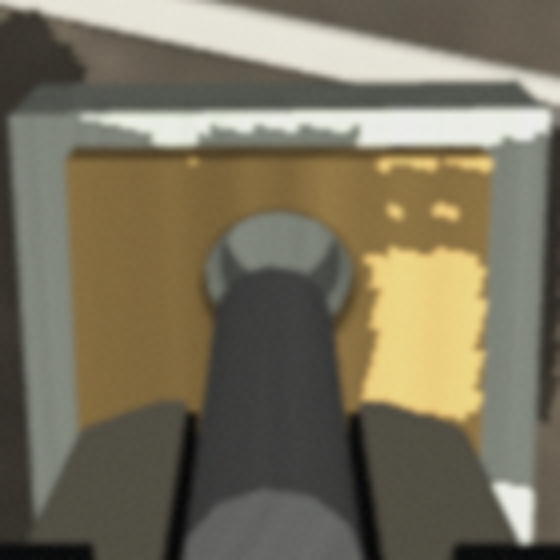

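The crop shows the foot hole's centre at (278,283) and the bore at about (277,283), with the tool axis at (274,291). I'll correct by +1.2 mm in x and +0.7 mm in y; the spacing to the first pin then comes to 160 mm.

Scaled: 0.038 m is 0.076, 0.033 m is 0.066.

Request:
drive_tool(
  rows=[
    {"slide":[0.0024,0.0014,0.008],"roll":0,"claw":1},
    {"slide":[0.0024,0.0014,0.02],"roll":0,"claw":1},
    {"slide":[0.0024,0.0014,0.032],"roll":0,"claw":1},
    {"slide":[0.0024,0.0014,0.044],"roll":0,"claw":1},
    {"slide":[0.0024,0.0014,0.056],"roll":0,"claw":1},
    {"slide":[0.0024,0.0014,0.066],"roll":0,"claw":1},
    {"slide":[0.0024,0.0014,0.076],"roll":0,"claw":1},
    {"slide":[0.0024,0.0014,0.076],"roll":0,"claw":1},
  ],
)

```text
t: 12.9
tool_pos: [0.5095, 0.2011, 0.0837]
ee_rot: [0.001, 0.626, 0.78, -0.0]
wrist_force: [2.0, -2.1, -2.9]
grip_width: 0.0196
finger_force: 30.0
```

Request:
drive_tool(
  rows=[
    {"slide":[0,0,0.012],"roll":0,"claw":1},
    {"slide":[0,0,0.024],"roll":0,"claw":1},
    {"slide":[0,0,0.036],"roll":0,"claw":1},
    {"slide":[0,0,0.048],"roll":0,"claw":1},
    {"slide":[0,0,0.048],"roll":0,"claw":1},
  ],
)

```text
t: 13.4
tool_pos: [0.5091, 0.2005, 0.0582]
ee_rot: [0.0, 0.626, 0.78, -0.001]
wrist_force: [4.6, -4.1, -5.1]
grip_width: 0.0196
finger_force: 30.0
```

Request:
drive_tool(
  rows=[
    {"slide":[0,0,0],"roll":0,"claw":-1},
    {"slide":[0,0,0],"roll":0,"claw":-1},
    {"slide":[0,0,0],"roll":0,"claw":-1},
    {"slide":[0,0,0],"roll":0,"claw":-1},
    {"slide":[0,0,-0.06],"roll":0,"claw":-1},
    {"slide":[0,0,-0.16],"roll":0,"claw":-1},
    {"slide":[0,0,-0.26],"roll":0,"claw":-1},
    {"slide":[0,0,-0.34],"roll":0,"claw":-1},
    {"slide":[-0.08,-0.002,-0.34],"roll":0,"claw":-1},
    {"slide":[-0.16,-0.002,-0.34],"roll":0,"claw":-1},
    {"slide":[-0.16,-0.002,-0.34],"roll":0,"claw":-1},
    {"slide":[-0.16,-0.002,-0.34],"roll":0,"claw":-1},
    {"slide":[-0.16,-0.002,-0.34],"roll":0,"claw":-1},
  ],
)

```text
t: 14.7
tool_pos: [0.5251, 0.1243, 0.2296]
ee_rot: [-0.0, 0.625, 0.781, 0.0]
wrist_force: [-0.6, 0.4, -0.4]
grip_width: 0.0935
finger_force: 0.0
```

```bash
python3 - <<'E'
from rig import vision,bot
from h import *
st=bot.get_state();m=vision.camera_model('wrist');w=vision.camera('wrist');t=vision.camera('top');mt=vision.camera_model('top');s=vision.camera('side')
cv2.imwrite('pics/w6.png',w);p=np.array(st['tool_pos']);print(st['t'],p.round(4),np.round(st['ee_rot'],4),np.round(st['q'],2),np.round(st['wrist_force'],1))
h=cv2.cvtColor(w,cv2.COLOR_BGR2HSV);red=((h[...,0]<6)|(h[...,0]>174))&(h[...,1]>150)
b=max(blobs(red,300),key=lambda x:x[0]);c=b[2][:2]+(b[2][2:]-1)/2;X=plane(m,c,.126);print(b,c,X.round(4),totool(st,X)[0].round(4))
for Z in ((.545,.0446,.091),(.5091,.2005,.091)): print(proj(m,Z).round(1))
k=lambda i,x,y:cv2.resize(i[y:y+75,x:x+100],(400,300),interpolation=cv2.INTER_CUBIC)
cv2.imwrite('pics/c6.png',np.hstack([w, cv2.resize(s[150:246,210:290],(288,384))]) if 0 else np.hstack([cv2.resize(w,(480,360)),cv2.resize(s[160:240,215:285],(315,360),interpolation=cv2.INTER_CUBIC)]))
E
```

```text
14.7 [0.5251 0.1243 0.2296] [-2.000e-04  6.252e-01  7.805e-01  3.000e-04] [ 0.05  0.41 -0.53  1.99  0.28  0.82 -0.42] [-0.6  0.4 -0.4]
(np.int32(3916), array([253.7, 190.6]), array([219, 154,  72,  73], dtype=int32)) [254.5 190. ] [0.5257 0.1261 0.126 ] [0.0015 0.001  0.1036]
[255.4 263.1]
[254.4  92.7]
```

View pics/c6.png

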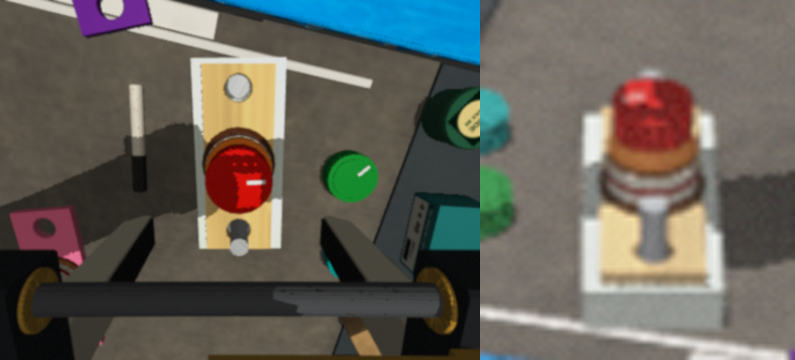

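Both pins are seated: their tops lie where a top height of 0.091 m predicts. Now I grip the cap.

Scaled: 0.132 m is 0.264, 0.11 m is 0.22.

Request:
drive_tool(
  rows=[
    {"slide":[0,0.002,0.08],"roll":0,"claw":-1},
    {"slide":[0,0.002,0.16],"roll":0,"claw":-1},
    {"slide":[0,0.002,0.22],"roll":0,"claw":-1},
    {"slide":[0,0.002,0.264],"roll":0,"claw":-1},
    {"slide":[0,0.002,0.264],"roll":0,"claw":-1},
    {"slide":[0,0.002,0.264],"roll":0,"claw":1},
    {"slide":[0,0.002,0.264],"roll":0,"claw":1},
    {"slide":[0,0.002,0.264],"roll":0,"claw":1},
    {"slide":[0,0.002,0.264],"roll":0,"claw":1},
    {"slide":[0,0.002,0.264],"roll":0,"claw":1},
    {"slide":[0,0.002,0.264],"roll":0,"claw":1},
    {"slide":[0,0.002,0.264],"roll":0,"claw":1},
  ],
)

```text
t: 16.05
tool_pos: [0.5267, 0.1234, 0.0982]
ee_rot: [0.0, 0.626, 0.78, 0.0]
wrist_force: [-1.3, -0.6, 7.3]
grip_width: 0.0592
finger_force: 30.0
```

Scaled: -0.3 rad is -0.0955.

Request:
drive_tool(
  rows=[
    {"slide":[0,0,0],"roll":-0.0255,"claw":1},
    {"slide":[0,0,0],"roll":-0.0509,"claw":1},
    {"slide":[0,0,0],"roll":-0.0764,"claw":1},
    {"slide":[0,0,0],"roll":-0.0955,"claw":1},
    {"slide":[0,0,0],"roll":-0.0955,"claw":1},
    {"slide":[0,0,0],"roll":-0.0955,"claw":1},
  ],
)

```text
t: 16.65
tool_pos: [0.5268, 0.1236, 0.0982]
ee_rot: [0.0, 0.502, 0.865, 0.0]
wrist_force: [-0.4, 0.3, 6.7]
grip_width: 0.059
finger_force: 30.0
```

```bash
cat > mark.py <<'E'
from rig import vision,bot
from h import *
st=bot.get_state();m=vision.camera_model('wrist');w=vision.camera('wrist')
q=st['ee_rot'];print('t',round(st['t'],2),'pos',np.round(st['tool_pos'],4),'xyaw',2*np.arctan2(q[2],q[1]),'F',np.round(st['wrist_force'],1),'M',np.round(st['moment'],2),'w',round(st['grip_width'],4),round(st['finger_force'],1),'q7',st['q'][6])
c=proj(m,[*st['tool_pos'][:2],st['tool_pos'][2]+.03]);x,y=c.astype(int);r=45
h=cv2.cvtColor(w,cv2.COLOR_BGR2HSV)[y-r:y+r,x-r:x+r];B=blobs((h[...,1]<90)&(h[...,2]>180),25)
for b in B: 
    d=plane(m,b[1]+[x-r,y-r],.126)-np.array([*st['tool_pos'][:2],.126]);print(b[0],b[1],d.round(4),'yaw',np.arctan2(d[1],d[0]))
cv2.imwrite(f"pics/m{int(st['t']*100)}.png",w)
E
python3 mark.py; python3 - <<'E'
import sys;sys.path.insert(0,'.')
from rig import vision,bot
from h import *
# mark yaw before: w6 taken at tcp (.5251,.1243,.2296) same tool yaw; mark pixel in w6
w=cv2.imread('pics/w6.png');h=cv2.cvtColor(w,cv2.COLOR_BGR2HSV)[150:230,215:295];print(blobs((h[...,1]<90)&(h[...,2]>180),20))
E
```

```text
t 16.65 pos [0.5268 0.1236 0.0982] xyaw 2.0899337239493874 F [-0.4  0.3  6.7] M [-0.08 -0.04  0.15] w 0.059 30.0 q7 -0.34913095572138786
47 [86.4 44.5] [0.0161 0.0084 0.    ] yaw 0.4830709632884463
[(np.int32(73), array([55.8, 44.1]), array([48, 42, 16,  5], dtype=int32)), (np.int32(103), array([76.6, 70.9]), array([74, 62,  6, 18], dtype=int32))]
```

Scaled: -0.5 rad is -0.1592.

Request:
drive_tool(
  rows=[
    {"slide":[0,0,0],"roll":-0.0318,"claw":1},
    {"slide":[0,0,0],"roll":-0.0637,"claw":1},
    {"slide":[0,0,0],"roll":-0.0955,"claw":1},
    {"slide":[0,0,0],"roll":-0.1273,"claw":1},
    {"slide":[0,0,0],"roll":-0.1592,"claw":1},
  ],
)

```text
t: 17.2
tool_pos: [0.5269, 0.1236, 0.0984]
ee_rot: [0.001, 0.271, 0.963, 0.0]
wrist_force: [-2.2, -0.1, 10.8]
grip_width: 0.0591
finger_force: 30.0
```

```bash
python3 mark.py; python3 - <<'E'
import glob,cv2,numpy as np
for f in sorted(glob.glob('pics/m*.png')):
    w=cv2.imread(f);h=cv2.cvtColor(w,cv2.COLOR_BGR2HSV);r=((h[...,0]<6)|(h[...,0]>174))&(h[...,1]>150);r[260:]=0
    ys,xs=np.nonzero(r[:,150:360]);print(f,xs.min()+150,xs.max()+150,ys.min(),ys.max())
E
```

```text
t 17.2 pos [0.5269 0.1236 0.0984] xyaw 2.5927119433460595 F [-2.2 -0.1 10.8] M [-0.08  0.15 -0.39] w 0.0591 30.0 q7 0.03248881907024193
26 [87.4 43.5] [0.0102 0.0158 0.    ] yaw 0.9975610096692128
pics/m1664.png 187 319 170 259
pics/m1720.png 187 319 170 259
```

The mark stays fixed relative to the fingers, so the cap is turning with them. The cap's yaw is about 1.0, so it needs about 0.42 rad more.

Scaled: -0.42 rad is -0.1337.

Request:
drive_tool(
  rows=[
    {"slide":[0,0,0],"roll":-0.0318,"claw":1},
    {"slide":[0,0,0],"roll":-0.0637,"claw":1},
    {"slide":[0,0,0],"roll":-0.0955,"claw":1},
    {"slide":[0,0,0],"roll":-0.1273,"claw":1},
    {"slide":[0,0,0],"roll":-0.1337,"claw":1},
    {"slide":[0,0,0],"roll":-0.1337,"claw":1},
    {"slide":[0,0,0],"roll":-0.1337,"claw":1},
  ],
)

```text
t: 17.95
tool_pos: [0.5275, 0.1241, 0.0994]
ee_rot: [0.002, 0.066, 0.998, 0.0]
wrist_force: [-3.3, -1.7, 20.3]
grip_width: 0.0594
finger_force: 30.0
```

```bash
sed -i 's/r=45/r=60/' mark.py; python3 mark.py
```

```text
t 17.95 pos [0.5275 0.1241 0.0994] xyaw 3.0096177520578933 F [-3.3 -1.7 20.3] M [-0.22  0.36 -0.06] w 0.0594 30.0 q7 0.36035221211391566
32 [108.2  58.3] [0.0034 0.0213 0.    ] yaw 1.4111625903846734
```

The upward push of 20 N shows the threads have let go. Now I lift straight up.

Scaled: -0.035 m is -0.07, -0.03 m is -0.06.

Request:
drive_tool(
  rows=[
    {"slide":[0,0,-0.012],"roll":0,"claw":1},
    {"slide":[0,0,-0.024],"roll":0,"claw":1},
    {"slide":[0,0,-0.036],"roll":0,"claw":1},
    {"slide":[0,0,-0.048],"roll":0,"claw":1},
    {"slide":[0,0,-0.06],"roll":0,"claw":1},
    {"slide":[0,0,-0.07],"roll":0,"claw":1},
    {"slide":[0,0,-0.07],"roll":0,"claw":1},
    {"slide":[0,0,-0.07],"roll":0,"claw":1},
    {"slide":[0,0,-0.07],"roll":0,"claw":1},
  ],
)

```text
t: 18.9
tool_pos: [0.5262, 0.1233, 0.1324]
ee_rot: [-0.0, 0.066, 0.998, -0.0]
wrist_force: [-0.5, -0.2, -0.9]
grip_width: 0.0595
finger_force: 30.0
```

```bash
python3 mark.py; python3 - <<'E'
from rig import vision
from h import *
s=vision.camera('side');w=vision.camera('wrist');cv2.imwrite('pics/s7.png',s)
cv2.imwrite('pics/c7.png',np.hstack([cv2.resize(s[120:240,190:310],(400,400),interpolation=cv2.INTER_CUBIC),cv2.resize(w,(400,400))]))
E
```

```text
t 18.9 pos [0.5262 0.1233 0.1324] xyaw 3.0098260267057984 F [-0.5 -0.2 -0.9] M [ 0.08 -0.2   0.07] w 0.0595 30.0 q7 0.4201594049812864
39 [116.8  14.6] [-0.0032  0.0312  0.    ] yaw 1.674687551199131
```

View pics/c7.png

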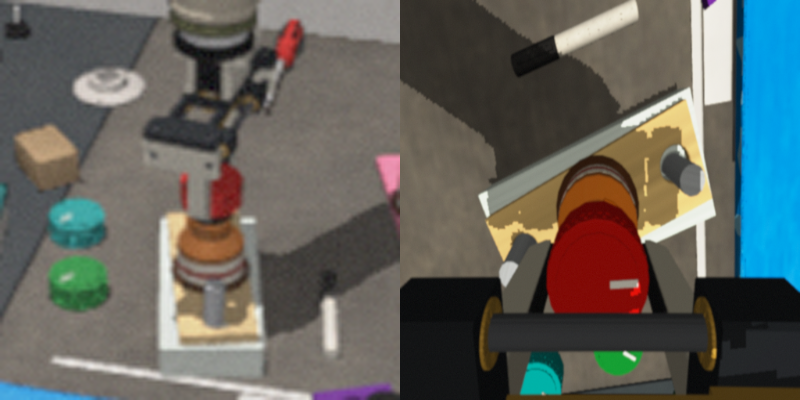

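The cap is off the neck and held level; the amber mouth shows beneath it, and both pins still stand in the foot at (215,300) in the side crop and (685,170) and (515,260) in the wrist crop. I'll check the mark's pixel and the cap's height for slip.

```bash
python3 - <<'E'
import glob
from rig import vision,bot
from h import *
for f in sorted(glob.glob('pics/m*.png')):
    w=cv2.imread(f);h=cv2.cvtColor(w,cv2.COLOR_BGR2HSV)[240:310,255:325]
    print(f,[(b[0],b[1]+[255,240]) for b in blobs((h[...,1]<110)&(h[...,2]>120),20)])
    h=cv2.cvtColor(w,cv2.COLOR_BGR2HSV);r=(((h[...,0]<6)|(h[...,0]>174))&(h[...,1]>150)&(h[...,2]>60))
    print([int(np.nonzero(r[:,c])[0].min()) for c in (240,253,266)])
# lower edge of the cap in side view
m=vision.camera_model('side');p=bot.get_state()['tool_pos'];s=cv2.imread('pics/s7.png');h=cv2.cvtColor(s,cv2.COLOR_BGR2HSV)
r=(((h[...,0]<6)|(h[...,0]>174))&(h[...,1]>150));r[:,:240]=0;r[:,266:]=0;r[:165]=0;r[200:]=0;ys,xs=np.nonzero(r);print('side red rows',ys.min(),ys.max(),xs.min(),xs.max())
for z in (.12,.124,.128,.132,.136): print(z,proj(m,[p[0],p[1]+.03,z]).round(1))
E
```

```text
pics/m1664.png [(np.int32(277), array([287. , 272.5]))]
[195, 170, 196]
pics/m1720.png [(np.int32(278), array([286.6, 272.4]))]
[171, 194, 195]
pics/m1795.png [(np.int32(280), array([286.8, 272.4]))]
[195, 194, 196]
pics/m1889.png [(np.int32(277), array([286.6, 272.2]))]
[195, 194, 195]
side red rows 169 185 245 261
0.12 [251.4 187.1]
0.124 [251.4 186.1]
0.128 [251.4 185. ]
0.132 [251.5 184. ]
0.136 [251.5 183. ]
```

The mark's pixel hasn't moved since the grip, so nothing slipped. The cap's lower edge is at about 0.13 m, roughly 17 mm above the mouth.

```bash
python3 -c "
from rig import bot
print(bot.sign_off())"
```

```text
the job is handed in; nothing more can be done
None
```

I dropped both pins into the bores, unscrewed the red cap and lifted it off the jar, then handed the job in at about 19 s with the cap held level about 17 mm above the mouth (the sign-off gave no verdict).

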